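# Fetch and show the spare slicer insert

## Task

Lift the cover flap of the vegetable slicer's insert compartment and leave it standing open, draw out the wider of the two blade inserts stored beneath it, and hold it up over the middle of the cutting board: upright, a good 10 cm clear of the board, its broad face parallel to the board's long sides. Leave the narrow insert in its slot, disturb nothing else on the counter, and finish while holding the insert still in the gripper.

Things in the scene. Friction and masses are not known exactly. Their poses are not given: they have to be found in the camera images.
- slicer: White vegetable slicer, fixed. Origin: on the counter under the centre of its insert compartment; x points away from the robot to its bed and crank frame (x to 0.30 m, 165 mm high), z up. Compartment: open-topped box, outside 104 (x) by 150 (y) mm, rim 105 mm high, walls 6. Two slots along x at y = +32 and -32 mm, 10 mm wide, ribs up to 42 mm; an insert stands in each, which is which varies.
- flap (a joint): White cover flap over the compartment, 104 x 150 x 6 mm, 0.12 kg, hinged on its far (+x) rim. 0 = shut; grows as the near edge rises and swings over, away from the robot; 2.1 rad = open against its stop. No spring: let go before upright (1.57) it falls shut, beyond 1.65 it falls open.
- flap_bar (a point): Centre of the flap's handle bar: round, 12 mm thick, 86 mm long along slicer y, held 40 mm in front of the flap's near edge by two side arms (70 mm apart inside; gap of 34 mm between bar and flap). Shut: 108 mm high, 92 mm on the -x side of the slicer origin; 144 mm from the hinge line. Pinched from above, fingers in front and behind, it turns between them as the flap swings.
- flap_hinge (a point): Middle of the flap's hinge line, which runs along slicer y: 52 mm on the +x side of the slicer origin, 108 mm high.
- wide_insert: The wanted insert, loose, about 80 g: upright white plate 78 wide (its x), 6 thick (y), 52 mm tall, steel comb in its face; on top a grey grip tab 26 wide (x), 10 thick (y), 34 mm tall. Origin: middle of its underside, z up. Starts in a slot (underside 12 mm above the counter), its x along slicer x, hidden by the shut flap.
- wide_insert_tab (a point): Centre of the wide insert's grip tab, 69 mm above its underside (81 mm above the counter at the start). Pinch it across its 10 mm thickness (insert y) and draw straight up: the underside clears the compartment's rim after 95 mm.
- narrow_insert: The other insert, to be left in its slot: the same but its plate is only 42 mm wide. Origin: middle of its underside.
- board: Cutting board of light wood, 280 mm (its x, the long sides) by 180 mm (its y), 30 mm thick, fixed. Origin: centre of its underside, on the counter.
- board_mid (a point): Middle of the cutting board's top face, 30 mm above the counter.
- sauce_bottle: Bystander, leave alone: amber sauce bottle, 60 mm across, 170 mm tall. Origin: underside.
- bowl: Bystander, leave alone: white bowl, 100 mm across, 55 mm tall. Origin: underside.
- cup: Bystander, leave alone: blue cup, 72 mm across, 75 mm tall, between slicer and board, farther out. Origin: underside.
- salt_jar: Bystander, leave alone: small glass jar with steel cap, 48 mm across, 65 mm tall, between slicer and board. Origin: underside.
- whetstone: Bystander, leave alone: flat brick-coloured whetstone, 180 x 60 x 26 mm, lying. Origin: underside.

How it is judged:
On the way, in this order (a step that is already met when the one before it is completed fails the run):
1. the flap is lifted past upright and stands open (value of joint flap above 1.7 rad), for 0.2 s.
2. the wide insert is drawn out above the compartment, in the fingers, with the flap open (z of wide_insert in the frame of slicer above 0.107 m and contact force between the fingers and wide_insert above 0.5 N and value of joint flap above 1.6 rad), for 0.2 s.
At the end, for the whole second after the job is handed in: Wide insert held still in the fingers, touching neither board nor slicer: tab within 50 mm of the board's middle, underside 80 mm or more over its top, upright within 0.25 rad, width along the board's long sides within 0.21 rad; flap open over 1.6 rad; narrow insert within 20 mm of its start (contact force between the fingers and wide_insert above 0.5 N and horizontal distance between wide_insert_tab and board_mid below 0.05 m and height (world z) of wide_insert above 0.11 m and angle between wide_insert's own z axis and vertical below 0.25 rad and angle between the x axis of wide_insert and the x axis of board, either way round below 0.21 rad and linear speed of wide_insert below 0.03 m/s and contact force between wide_insert and board below 0.1 N and contact force between wide_insert and slicer below 0.1 N and value of joint flap above 1.6 rad and z of narrow_insert in the frame of slicer below 0.02 m and distance of narrow_insert from where it was at the start of the episode below 0.02 m); the arm keeps its last pose, push and grip.
It fails at once if the narrow insert is pulled out of its slot (z of narrow_insert in the frame of slicer above 0.045 m).
It fails at once if a bystander is knocked or shoved more than 30 mm (distance of any of sauce_bottle, bowl, cup, salt_jar, whetstone from where it was at the start of the episode above 0.03 m).
It also fails if it takes over 64 s, if anything falls off the work surface, if the arm or the gripper's body presses on something with over 40 N, if the wrist force passes 120 N, or if a joint passes its speed limit or range.

## Robot

A 7-joint arm with a two-finger parallel gripper is mounted at the origin on the work surface. World frame = base frame: x ahead of the robot, y to its left, z up, the work surface at z = 0. Lengths are in m, angles in rad, forces in N, time in s.
With the tool pointing down it reaches from about 0.4 to 0.85 m from the base axis. Payload 10.4 kg.
Tool frame: the origin (TCP) lies between the finger pads; the fingertips stand ahead of it and the grasp point (between the pads) lies 5 mm behind it (manip.tip_extent is the z of the fingertips in the tool frame, in m); z points along the fingers, y is the line along which they close (so a half turn about z gives the same grasp; the last joint's range is limited). The gripper opens to 85 mm and grips with 20 to 120 N. Pads are 22 mm wide; open, the fingers measure 114 mm over their backs; the gripper's body (76 mm by 85 mm) begins 54 mm behind the grasp point. The pads swing forward as they close: fully open they stand 13 mm farther back than shut.
Start: joints at [1.294, 0.332, -0.065, 1.46, 0.022, 1.35, -0.088], TCP at [0.157, -0.605, 0.245] pointing down, gripper open.
Joint ranges: [-2.6, 2.6], [-0.5, 2.12], [-1.47, 1.34], [0.16, 2.42], [-1.27, 4.41], [0.06, 2.06], [-2.6, 2.6]. Speed limits (rad/s): [2.22, 2.22, 2.79, 2.79, 3.14, 3.14, 3.14].

## Interface

Orientations are given as a unit quaternion [x, y, z, w].
In Python, from workcell import status, viewer, manip gives the robot as it stands.
- The arm moves only by the tool play_rows, never from a script. Its argument "plan" is one flat list of numbers, 7 for each row, row after row: the turn, a rotation vector about the tool's x, y, z in degrees, then the shift along the tool's x, y, z in m, then the opening, from 0 (shut) to 1 (fully open). In form: [ax, ay, az, dx, dy, dz, grip, ax, ay, az, dx, dy, dz, grip, ...]. A call has 1 to 20 rows; each row is the pose to reach, as a shift and turn from the pose commanded when the call began, along the tool's axes at that moment; what a row does not reach only later rows make up. A row lasts 1/8 s, in which the tool goes at most 62.5 mm and 10.7 degrees, less where a joint would pass 70% of its speed; a pose out of reach is approached as far as the arm can. A call with a gripper value outside its range is refused whole. The fingers move at their own pace and stop on an object; "squeeze" is the grip in N (left out, the last holds). Time passes only in rows, so rows that repeat a pose let the fingers close. It gives the time, the measured TCP pose, the force, the opening and the grip force at its end, in the units of the state.
- status.get_obs(): the state, without advancing time (a new reading comes with each control period).
- viewer.camera(name): name is "side" or "top" or "wrist"; returns the picture (480x640x3 uint8, red, green, blue); there is no depth.
- viewer.camera_model(name): a dict with "fx", "fy", "cx", "cy" (pixels), "R" (3x3) and "t" (3): a world point X has camera coordinates R X + t. Camera axes: x right, y down, z forward; pixel columns grow to the right and rows downward; lengths in m; the calibration is good to about 2 mm. A picture is of the moment at which its call begins: read the wrist's pose just before it. camera_model takes no time and is no camera call; for the wrist camera it gives the pose at the moment of the call.
- manip.hand_in(): hands the job in; it is judged then, once.
The state is a dict: "clock": time; "joint_pos": joint angles; "joint_velocities": joint speeds; "tau": joint torques, N m; "position": TCP position; "ee_rot": TCP orientation; "ft_force": force on the tool from outside, world axes, zero at the start; "torque": the same for the moment, N m; "grip_width": opening from 0.0 (shut) to 1.0 (fully open); "grasp_force": force on a finger pad.
Only numpy, scipy, OpenCV 4.12 (cv2) and the standard library are available. Lean on these libraries where they do the work, as an engineer would, in place of code of your own. Each camera call takes 0.05 s, during which the arm holds its last target. There are 200 camera calls.

## Working session

There is one attempt and no reset: what is moved stays moved. The work goes in short steps, Python scripts to look and compute and a tool call to move; the robot and the scene stay as the last step left them, time stands still between calls to the robot, and variables do not carry over. Pictures are saved under pics/ and viewed, at most 10 in all, crops included, and the job is handed in when it is done.

Besides the shell and the picture viewer there is one more tool, called as name(argument=value, ...) on one line, values as JSON. play_rows: Moves the arm, as the interface text tells. Its arguments: {"type":"object","properties":{"plan":{"type":"array","items":{"type":"number"}},"squeeze":{"type":"number"}},"required":["plan"]}

```bash
mkdir -p pics; ls; python3 - <<'E'
from workcell import status, viewer, manip
import cv2,numpy as np
o=status.get_obs();print({k:np.round(v,3).tolist() for k,v in o.items()}, manip.tip_extent)
for n in("side","top"):
    cv2.imwrite(f"pics/{n}0.png",viewer.camera(n)[:,:,::-1])
    m=viewer.camera_model(n);print(n,m)
E
```

```text
pics
{'clock': 0.0, 'joint_pos': [1.294, 0.333, -0.065, 1.461, 0.022, 1.35, -0.088], 'joint_velocities': [-0.001, 0.002, -0.001, -0.001, -0.002, -0.0, -0.0], 'tau': [0.0, -62.544, 0.049, -39.161, 0.016, 0.01, 0.0], 'position': [0.157, -0.605, 0.245], 'ee_rot': [0.992, 0.127, -0.0, -0.001], 'ft_force': [-0.114, 0.412, 1.498], 'torque': [-0.027, 0.016, 0.006], 'grasp_force': 0.0, 'grip_width': 1.001} 0.014
side {'fx': 611.5835198499791, 'fy': 611.5835198499791, 'cx': 315.6151755188663, 'cy': 232.24269386336636, 'R': array([[-0.84630427, -0.53242827, -0.01700676],
       [-0.35883   ,  0.59338127, -0.7205135 ],
       [ 0.39371325, -0.60367111, -0.69323234]]), 't': array([0.48389599, 0.27065981, 1.54611982])}
top {'fx': 473.21800368157716, 'fy': 473.21800368157716, 'cx': 327.0163228285515, 'cy': 240.7976848185284, 'R': array([[-0.02300812, -0.99973262, -0.00230619],
       [-0.98378772,  0.02305142, -0.17784924],
       [ 0.17785484, -0.00182317, -0.98405504]]), 't': array([0.03359695, 0.57494899, 1.1240505 ])}
```

View pics/top0.png

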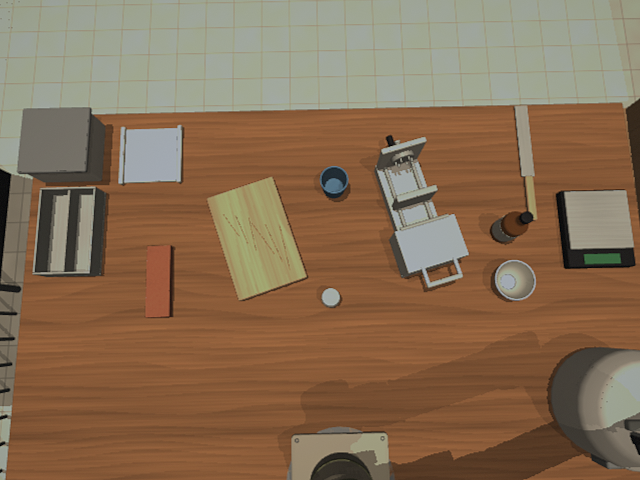

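View pics/side0.png

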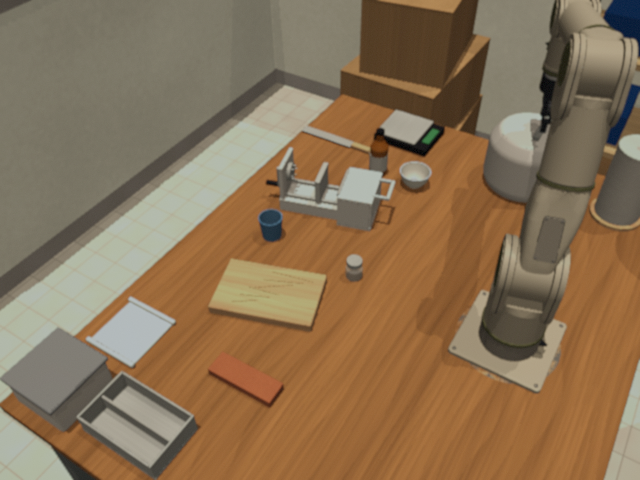

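The top view shows the slicer's flap at about (394–468, 214–275), with its bar at about (443,280). The board is at about (257,238), the jar at (331,297) and the cup at (334,181). The bowl (515,281) and bottle (510,228) are on the right side, and the side view agrees.

```bash
cat > h.py <<'E'
import cv2,numpy as np
from workcell import status, viewer, manip
from scipy.spatial.transform import Rotation as Ro
def ray(m,uv):
    uv=np.atleast_2d(uv).astype(float);R=np.array(m["R"]);t=np.array(m["t"])
    d=np.c_[(uv[:,0]-m["cx"])/m["fx"],(uv[:,1]-m["cy"])/m["fy"],np.ones(len(uv))]@R
    return -R.T@t,d
def onz(m,uv,z):
    c,d=ray(m,uv);return c+d*((z-c[2])/d[:,2])[:,None]
def proj(m,X):
    p=np.atleast_2d(X)@np.array(m["R"]).T+m["t"];return np.c_[m["fx"]*p[:,0]/p[:,2]+m["cx"],m["fy"]*p[:,1]/p[:,2]+m["cy"]]
E
python3 - <<'E'
from h import *
m=viewer.camera_model("top");im=cv2.imread("pics/top0.png");hsv=cv2.cvtColor(im,cv2.COLOR_BGR2HSV)
def big(mask,box):
    x0,y0,x1,y1=box;k=np.zeros_like(mask);k[y0:y1,x0:x1]=mask[y0:y1,x0:x1]
    c,_=cv2.findContours(k,0,1);return max(c,key=cv2.contourArea)
b=big(cv2.inRange(hsv,(15,40,120),(35,200,255)),(190,160,320,310))
P=onz(m,cv2.boxPoints(cv2.minAreaRect(b)),0.03);print("board",P.round(3).tolist(),P.mean(0),np.linalg.norm(np.diff(P,axis=0),axis=1))
print(im[245,430],im[245,401],im[272,425],im[280,443])
g=cv2.inRange(hsv,(0,0,195),(180,40,255))
k=cv2.morphologyEx(g,cv2.MORPH_OPEN,np.ones((9,9)))
f=big(k,(370,200,480,300));q=cv2.boxPoints(cv2.minAreaRect(f));P=onz(m,q,0.111)
print("flap",q.round(1).tolist(),P.round(3).tolist(),P.mean(0),np.linalg.norm(np.diff(P,axis=0),axis=1))
for n,(u,v),z in [("jar",(331,297),.06),("cup",(334,181),.07),("bowl",(515,281),.05),("bottle cap",(525,217),.17),("bar",(443,280),.108)]: print(n,onz(m,(u,v),z).round(3))
cv2.imwrite("pics/crop.png",cv2.resize(im[125:300,370:550],None,fx=3.4,fy=3.4,interpolation=2))
E
```

```text
board [[0.697, 0.333, 0.03], [0.754, 0.157, 0.03], [0.488, 0.073, 0.03], [0.435, 0.243, 0.03]] [0.59373969 0.20133336 0.03      ] [0.1851949  0.27949583 0.17812459]
[171 169 162] [176 171 164] [185 180 171] [174 173 164]Traceback (most recent call last):
  File "<stdin>", line 11, in <module>
  File "<stdin>", line 5, in big
ValueError: max() iterable argument is empty
```

```bash
python3 - <<'E'
from h import *
m=viewer.camera_model("top");im=cv2.imread("pics/top0.png");hsv=cv2.cvtColor(im,cv2.COLOR_BGR2HSV)
g=cv2.inRange(hsv,(0,0,140),(180,50,255))
x0,y0,x1,y1=370,195,482,300;k=np.zeros_like(g);k[y0:y1,x0:x1]=g[y0:y1,x0:x1]
k=cv2.morphologyEx(k,cv2.MORPH_OPEN,np.ones((9,9)))
c,_=cv2.findContours(k,0,1);f=max(c,key=cv2.contourArea);q=cv2.boxPoints(cv2.minAreaRect(f));P=onz(m,q,0.111)
print("flap",q.round(1).tolist(),P.round(3).tolist(),P.mean(0),np.linalg.norm(np.diff(P,axis=0),axis=1))
for n,(u,v),z in [("jar",(331,297),.06),("cup",(334,181),.07),("bowl",(515,281),.05),("bottle cap",(525,217),.17),("bar",(443,280),.108)]: print(n,onz(m,(u,v),z).round(3))
cr=im[195:300,380:480];cv2.imwrite("pics/crop.png",cv2.resize(cr,None,fx=5.6,fy=5.6,interpolation=2))
E
```

```text
flap [[394.3999938964844, 231.10000610351562], [454.5, 211.60000610351562], [468.29998779296875, 254.0], [408.20001220703125, 273.5]] [[0.584, -0.14, 0.111], [0.628, -0.285, 0.111], [0.526, -0.31, 0.111], [0.483, -0.167, 0.111]] [ 0.55532918 -0.22522608  0.111     ] [0.15168277 0.10576843 0.14920746]
jar [[0.436 0.014 0.06 ]]
cup [[ 0.724 -0.001  0.07 ]]
bowl [[ 0.465 -0.437  0.05 ]]
bottle cap [[ 0.598 -0.426  0.17 ]]
bar [[ 0.466 -0.247  0.108]]
```

View pics/crop.png

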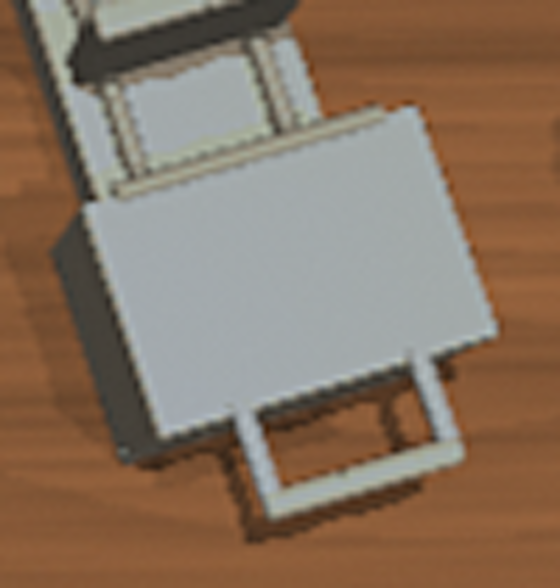

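The crop shows the flap corners at crop (88,205), (415,108), (497,328) and (163,438). The bar runs from (273,506) to (460,450).

```bash
python3 - <<'E'
from h import *
m=viewer.camera_model("top")
C=np.array([(88,205),(415,108),(497,328),(163,438),(273,504),(460,450)])/5.6+[380,195]-.4
P=onz(m,C[:4],.111);B=onz(m,C[4:],.109)
print(P.round(4).tolist(),B.round(4).tolist())
ctr=P.mean(0);hin=(P[0]+P[1])/2;near=(P[2]+P[3])/2;bm=B.mean(0)
yv=(P[0]-P[1]+P[3]-P[2]);xv=P[0]-P[3]+P[1]-P[2]
print(ctr,hin,near,bm,[np.degrees(np.arctan2(-v[0],v[1])) for v in (yv,B[0]-B[1])],np.degrees(np.arctan2(xv[1],xv[0])),np.linalg.norm(xv)/2,np.linalg.norm(yv)/2,np.linalg.norm(hin-bm))
d=hin-bm;print(np.degrees(np.arctan2(d[1],d[0])))
E
```

```text
[[0.5841, -0.1416, 0.111], [0.6228, -0.2825, 0.111], [0.5276, -0.3102, 0.111], [0.4847, -0.168, 0.111]] [[0.4564, -0.2124, 0.109], [0.477, -0.2915, 0.109]]
[ 0.55480305 -0.2255811   0.111     ] [ 0.60346203 -0.21209037  0.111     ] [ 0.50614406 -0.23907183  0.111     ] [ 0.46670897 -0.25195272  0.109     ] [np.float64(16.09179773968953), np.float64(14.611533323673603)] 15.496065289381281 0.10098904335385779 0.14732675053019115 0.14245843851195975
16.250951773021278
```

```bash
cat >> h.py <<'E'
def rel(p,yaw):  # target TCP, tool-x yaw (deg), tool pointing down
    o=status.get_obs();R=Ro.from_quat(o["ee_rot"]);c=np.cos(np.radians(yaw));s=np.sin(np.radians(yaw))
    T=Ro.from_matrix(np.array([[c,s,0],[s,-c,0],[0,0,-1]]))
    print("turn",(R.inv()*T).as_rotvec(degrees=True).round(2),"shift",R.inv().apply(np.array(p)-o["position"]).round(4))
E
python3 - <<'E'
from h import *
rel((.466,-.2505,.2),105.6)
E
```

```text
turn [-6.000e-02 -6.000e-02 -9.106e+01] shift [ 0.3882 -0.2651  0.0449]
```

play_rows(plan=[0,0,-9.1,0.039,-0.0265,0,0.35,0,0,-18.2,0.078,-0.053,0,0.35,0,0,-27.3,0.116,-0.0795,0,0.35,0,0,-36.4,0.155,-0.106,0,0.35,0,0,-45.5,0.194,-0.1325,0,0.35,0,0,-54.6,0.233,-0.159,0.01,0.35,0,0,-63.7,0.272,-0.1855,0.02,0.35,0,0,-72.8,0.311,-0.212,0.03,0.35,0,0,-81.9,0.349,-0.2385,0.04,0.35,0,0,-91,0.388,-0.265,0.045,0.35,0,0,-91,0.388,-0.265,0.045,0.35,0,0,-91,0.388,-0.265,0.045,0.35])

```text
clock: 1.6
position: [0.4655, -0.2516, 0.2001]
ee_rot: [0.606, 0.796, -0.0, -0.0]
ft_force: [-0.0, -1.0, -0.3]
grip_width: 0.349
grasp_force: 0.0
```

```bash
python3 - <<'E'
from h import *
o=status.get_obs();print({k:np.round(o[k],3).tolist() for k in("clock","position","ee_rot","joint_pos","grip_width","ft_force")})
m=viewer.camera_model("wrist");im=viewer.camera("wrist")[:,:,::-1].copy();cv2.imwrite("pics/w1.png",im)
s=np.radians(15.6);ex=np.array([np.cos(s),np.sin(s),0]);ey=np.array([-np.sin(s),np.cos(s),0])
for k in(-.043,0,.043): print("bar pred",proj(m,np.array([.466,-.2505,.114])+k*ey).round(1))
for a,b in((-.052,.075),(-.052,-.075),(.052,-.075),(.052,.075)):print("corner",proj(m,np.array([.555,-.2255,.111])+a*ex+b*ey).round(1))
import pickle;pickle.dump(m,open("w1.pkl","wb"))
E
```

```text
{'clock': 1.6, 'position': [0.465, -0.252, 0.2], 'ee_rot': [0.606, 0.796, -0.0, -0.0], 'joint_pos': [0.89, 0.195, -0.536, 1.751, 0.106, 1.224, 0.597], 'grip_width': 0.349, 'ft_force': [-0.034, -0.961, -0.311]}
bar pred [[330.4 318.9]]
bar pred [[330.3 252.4]]
bar pred [[330.1 178.4]]
corner [[405.2 117.4]]
corner [[393.1 361.1]]
corner [[554.3 360.7]]
corner [[598.9 116.7]]
```

View pics/w1.png

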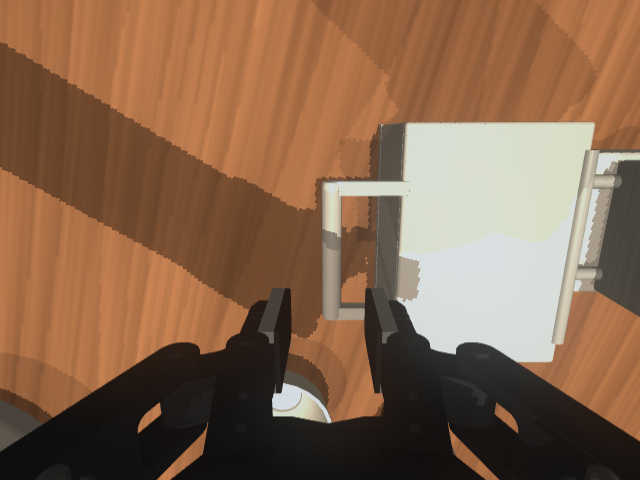

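The wrist view has the bar at columns 323–341, rows 180–320, which matches the prediction (330, 178–319). The fingers straddle it, so I'll descend and pinch.

play_rows(plan=[0,0,0,0.001,0,0.03,0.35,0,0,0,0.001,0,0.06,0.35,0,0,0,0.001,0,0.085,0.35,0,0,0,0.001,0,0.097,0.35,0,0,0,0.001,0,0.097,0.35,0,0,0,0.001,0,0.097,0.05,0,0,0,0.001,0,0.097,0.05,0,0,0,0.001,0,0.097,0.05], squeeze=20)

```text
clock: 2.65
position: [0.4673, -0.2503, 0.1046]
ee_rot: [0.605, 0.796, 0.001, 0.002]
ft_force: [6.0, -0.8, -1.5]
grip_width: 0.128
grasp_force: 22.8
```

play_rows(plan=[0,0,0,0,0.0007,-0.0144,0.05,0,0,0,0,0.0029,-0.0286,0.05,0,0,0,0,0.0064,-0.0426,0.05,0,0,0,0,0.0114,-0.0561,0.05,0,0,0,0,0.0176,-0.069,0.05,0,0,0,0,0.0252,-0.0813,0.05,0,0,0,0,0.0339,-0.0928,0.05,0,0,0,0,0.0437,-0.1033,0.05,0,0,0,0,0.0545,-0.1128,0.05,0,0,0,0,0.0662,-0.1212,0.05])

```text
clock: 3.9
position: [0.5297, -0.2325, 0.2244]
ee_rot: [0.605, 0.796, -0.0, -0.0]
ft_force: [4.5, -2.0, -8.2]
grip_width: 0.127
grasp_force: 22.4
```

play_rows(plan=[0,0,0,0,0.0125,-0.0071,0.05,0,0,0,0,0.0256,-0.013,0.05,0,0,0,0,0.0393,-0.0176,0.05,0,0,0,0,0.0533,-0.0207,0.05,0,0,0,0,0.0676,-0.0224,0.05,0,0,0,0,0.082,-0.0227,0.05,0,0,0,0,0.0964,-0.0216,0.05,0,0,0,0,0.1105,-0.019,0.05,0,0,0,0,0.1244,-0.0151,0.05,0,0,0,0,0.1377,-0.0097,0.05,0,0,0,0,0.1377,-0.0097,0.05,0,0,0,0,0.1377,-0.0097,0.5,0,0,0,0,0.1377,-0.0097,0.5,0,0,0,0,0.1377,-0.0097,0.5,0,0,0,0,0.1377,-0.03,0.5,0,0,0,0,0.1377,-0.06,0.5,0,0,0,0,0.1377,-0.1,0.5,0,0,0,0,0.1377,-0.1,0.5])

```text
clock: 6.15
position: [0.6631, -0.1953, 0.3285]
ee_rot: [0.605, 0.796, 0.001, 0.003]
ft_force: [-0.3, -0.6, -0.0]
grip_width: 0.504
grasp_force: 0.0
```

```bash
python3 - <<'E'
from h import *
im=viewer.camera("top")[:,:,::-1];a=im[120:330,340:520];s=viewer.camera("side")[:,:,::-1][130:240,250:430]
A=cv2.resize(a,None,fx=2.2,fy=2.8,interpolation=2);B=cv2.resize(s,(390,A.shape[0]//2*1),interpolation=2);B=cv2.copyMakeBorder(B,0,A.shape[0]-B.shape[0],0,0,0)
cv2.imwrite("pics/t2.png",np.hstack([A,B]));cv2.imwrite("pics/t2full.png",im)
rel((.535,-.2255,.28),15.6)
E
```

```text
turn [ 3.000e-02 -0.000e+00  8.994e+01] shift [ 0.0051 -0.1305  0.0445]
```

View pics/t2.png

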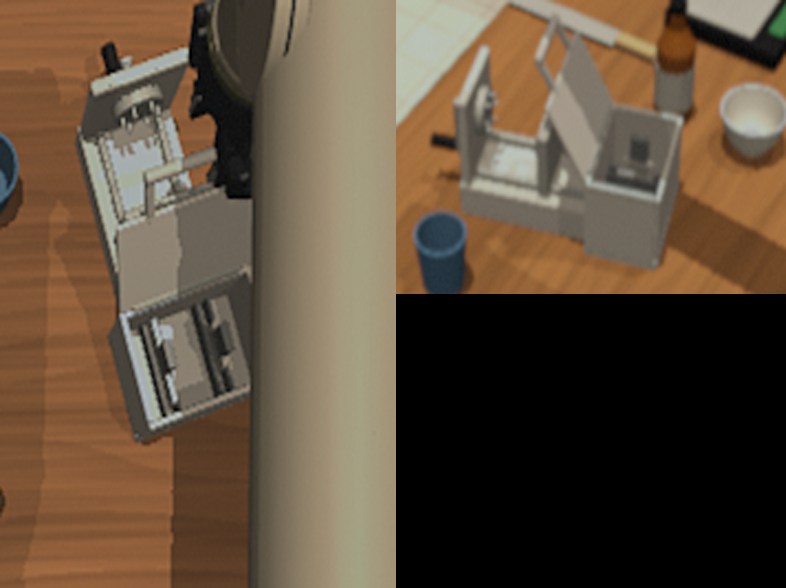

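The flap stands open against its stop, and inserts are in both slots. The arm hides the right side, so I'll back off and look with the wrist camera.

play_rows(plan=[0,0,0,0,-0.04,0,0.5,0,0,10,0,-0.08,0,0.4,0,0,20,0,-0.12,0,0.35,0,0,30,0,-0.16,0,0.35,0,0,40,0,-0.2,0.02,0.35,0,0,50,0,-0.212,0.04,0.35,0,0,60,0,-0.212,0.058,0.35,0,0,70,0,-0.212,0.058,0.35,0,0,80,0,-0.212,0.058,0.35,0,0,90,0,-0.212,0.058,0.35,0,0,90,0,-0.212,0.058,0.35,0,0,90,0,-0.212,0.058,0.35])

```text
clock: 7.75
position: [0.4576, -0.2522, 0.2659]
ee_rot: [0.991, 0.137, -0.0, -0.0]
ft_force: [-0.3, 0.3, -0.0]
grip_width: 0.35
grasp_force: 0.0
```

```bash
python3 - <<'E'
from h import *
o=status.get_obs();print({k:np.round(o[k],3).tolist() for k in("clock","position","ee_rot","joint_pos")})
m=viewer.camera_model("wrist");im=viewer.camera("wrist")[:,:,::-1].copy();cv2.imwrite("pics/w2.png",im)
import pickle;pickle.dump(m,open("w2.pkl","wb"))
s=np.radians(15.6);ex=np.array([np.cos(s),np.sin(s),0]);ey=np.array([-np.sin(s),np.cos(s),0])
for b in(.032,-.032):
  for a in(-.013,.013):print("tab top",b,a,proj(m,np.array([.555,-.2255,.098])+a*ex+b*ey).round(1))
E
```

```text
{'clock': 7.75, 'position': [0.458, -0.252, 0.266], 'ee_rot': [0.991, 0.137, -0.0, -0.0], 'joint_pos': [0.782, 0.12, -0.395, 1.681, 0.047, 1.351, -0.917]}
tab top 0.032 -0.013 [[284.5 102.4]]
tab top 0.032 0.013 [[283.4  63.4]]
tab top -0.032 -0.013 [[372.7 102.6]]
tab top -0.032 0.013 [[373.9  63.6]]
```

View pics/w2.png

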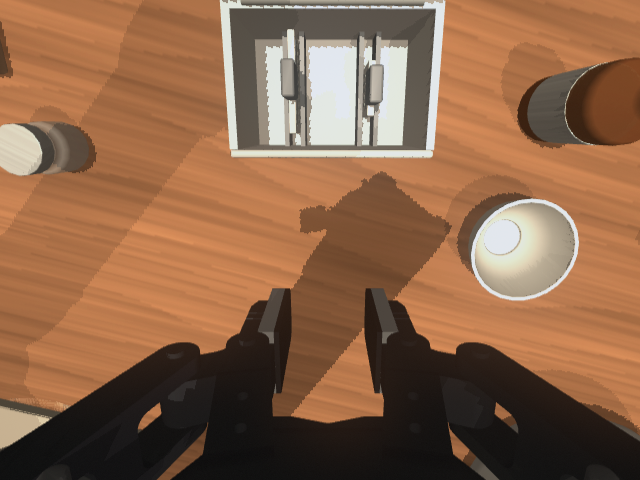

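The compartment is open in this view. The left insert (y=+32) has its plate spanning rows 28–138, so it is the wide one; the right insert's plate ends at row 115. The wide tab is near columns 281–295, rows 57–101. I'll measure it with a crop.

```bash
python3 - <<'E'
import cv2
im=cv2.imread("pics/w2.png")[0:165,210:450];cv2.imwrite("pics/c3.png",cv2.resize(im,(768,528),interpolation=cv2.INTER_NEAREST))
E
```

```text
(no output)
```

View pics/c3.png

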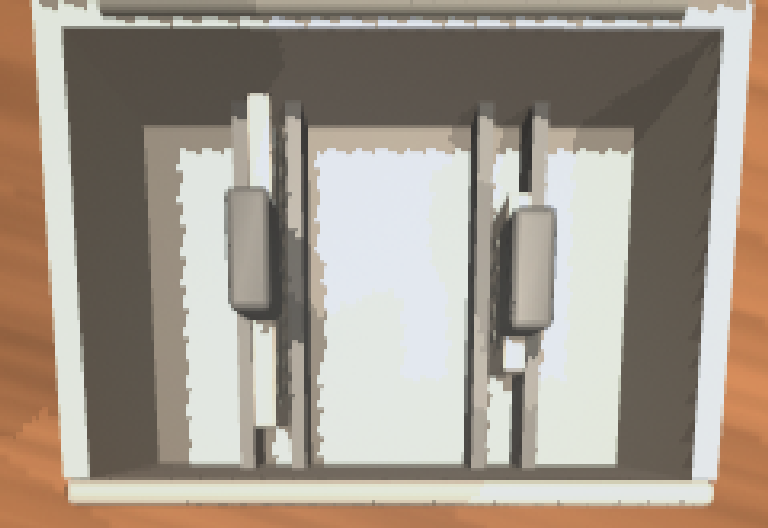

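The crop puts the wide tab's top at crop (228–270, 188–308), centre (249,248). The narrow tab is at (533,267).

```bash
python3 - <<'E'
from h import *
import pickle;m=pickle.load(open("w2.pkl","rb"))
f=lambda p,z:onz(m,np.array(p)/3.2+[210,0],z)
T=f([(249,188),(250,308),(249,248),(533,267)],.098);print(T.round(4).tolist())
P=f([(258,95),(265,427)],.064);print(P.round(4).tolist())
for d in (T[0]-T[1],P[0]-P[1],T[2]-T[3]):print(np.linalg.norm(d),np.degrees(np.arctan2(d[1],d[0])))
R=f([(68,481),(713,481),(750,8),(33,8)],.105);print(R.round(4).tolist(),R[:2].mean(0))
E
```

```text
[[0.5627, -0.1934, 0.098], [0.5387, -0.1997, 0.098], [0.5508, -0.1964, 0.098], [0.5642, -0.2586, 0.098]]
[[0.5876, -0.1859, 0.064], [0.5133, -0.2066, 0.064]]
0.02484371027531387 14.582790811160923
0.07712335131337972 15.521471082312205
0.06361107633304791 102.14225862567645
[[0.4909, -0.1694, 0.105], [0.5309, -0.3116, 0.105], [0.6231, -0.2861, 0.105], [0.5829, -0.1429, 0.105]] [ 0.51091479 -0.24048842  0.105     ]
```

```bash
python3 - <<'E'
from h import *
import pickle;m=pickle.load(open("w2.pkl","rb"))
o=status.get_obs();c,_=ray(m,(0,0));print("cam in tool",Ro.from_quat(o["ee_rot"]).inv().apply(c-o["position"]))
rel((.551,-.1965,.16),15.5);rel((.551,-.1965,.08),15.5)
E
```

```text
cam in tool [ 0.06944847 -0.00016003 -0.12760804]
turn [-0.02  0.03  0.22] shift [ 0.105  -0.0283  0.1061]
turn [-0.02  0.03  0.22] shift [ 0.105  -0.0283  0.1861]
```

play_rows(plan=[0,0,0,0.035,-0.0095,0.03,0.35,0,0,0,0.07,-0.019,0.065,0.35,0,0,0,0.105,-0.028,0.1,0.35,0,0,0,0.105,-0.028,0.11,0.35,0,0,0,0.105,-0.028,0.11,0.35,0,0,0,0.105,-0.028,0.13,0.35,0,0,0,0.105,-0.028,0.15,0.35,0,0,0,0.105,-0.028,0.17,0.35,0,0,0,0.105,-0.028,0.185,0.35,0,0,0,0.105,-0.028,0.185,0.35,0,0,0,0.105,-0.028,0.185,0.35])

```text
clock: 9.18
position: [0.552, -0.1972, 0.082]
ee_rot: [0.991, 0.135, 0.0, 0.0]
ft_force: [0.1, 0.1, 1.3]
grip_width: 0.348
grasp_force: 0.0
```

No contact on the way down. Closing on the tab and drawing it up.

play_rows(plan=[0,0,0,0,0,0,0.05,0,0,0,0,0,0,0.05,0,0,0,0,0,0,0.05,0,0,0,0,0,0,0.05,0,0,0,0,0,-0.015,0.05,0,0,0,0,0,-0.035,0.05,0,0,0,0,0,-0.06,0.05,0,0,0,0,0,-0.085,0.05,0,0,0,0,0,-0.11,0.05,0,0,0,0,0,-0.13,0.05,0,0,0,0,0,-0.145,0.05,0,0,0,0,0,-0.15,0.05,0,0,0,0,0,-0.15,0.05,0,0,0,0,0,-0.15,0.05], squeeze=40)

```text
clock: 10.92
position: [0.5512, -0.1971, 0.2307]
ee_rot: [0.991, 0.135, -0.001, -0.0]
ft_force: [-0.9, 0.4, -1.5]
grip_width: 0.112
grasp_force: 39.6
```

```bash
python3 - <<'E'
from h import *
rel((.594,.2015,.232),18.2)
im=viewer.camera("side")[:,:,::-1];cv2.imwrite("pics/s4.png",cv2.resize(im[100:280,230:440],None,fx=3,fy=3,interpolation=2))
E
```

```text
turn [-0.04  0.06 -2.66] shift [ 0.148  -0.3725 -0.0012]
```

View pics/s4.png

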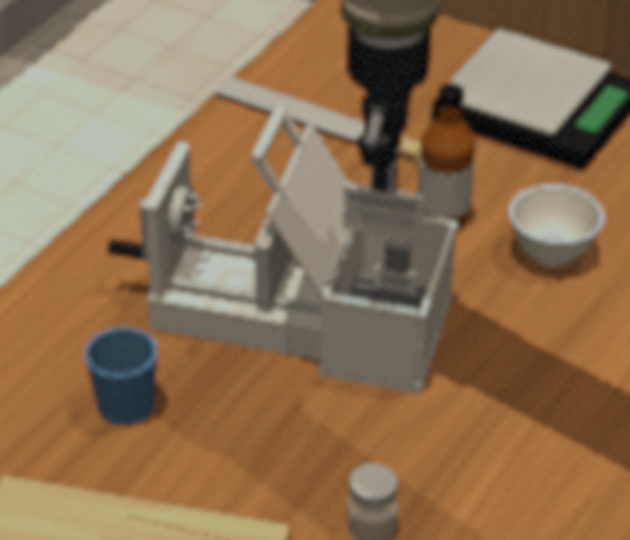

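The side view shows the wide insert hanging level above the compartment at about (385,203). The narrow insert is still in its slot and the flap is open. I'll carry it sideways first, then forward over the board.

play_rows(plan=[0,0,0,0,-0.015,0,0.05,0,0,0,0,-0.04,0,0.05,0,0,0,0,-0.07,0,0.05,0,0,0,0,-0.1,0,0.05,0,0,0,0,-0.13,0,0.05,0,0,0,0,-0.16,0,0.05,0,0,0,0.01,-0.185,0,0.05,0,0,-0.5,0.03,-0.21,0,0.05,0,0,-1,0.055,-0.24,0,0.05,0,0,-1.5,0.08,-0.27,0,0.05,0,0,-2,0.105,-0.3,0,0.05,0,0,-2.5,0.125,-0.33,0,0.05,0,0,-2.7,0.14,-0.355,0,0.05,0,0,-2.7,0.148,-0.37,0,0.05,0,0,-2.7,0.148,-0.3725,0,0.05,0,0,-2.7,0.148,-0.3725,0,0.05,0,0,-2.7,0.148,-0.3725,0,0.05,0,0,-2.7,0.148,-0.3725,0,0.05])

```text
clock: 13.22
position: [0.5945, 0.2004, 0.2316]
ee_rot: [0.987, 0.158, 0.0, 0.0]
ft_force: [-0.6, -0.3, -1.4]
grip_width: 0.108
grasp_force: 39.5
```

```bash
python3 - <<'E'
from h import *
im=viewer.camera("side")[:,:,::-1];cv2.imwrite("pics/s5.png",im[100:400,160:460].repeat(2,0).repeat(2,1)[:600])
E
```

```text
(no output)
```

View pics/s5.png

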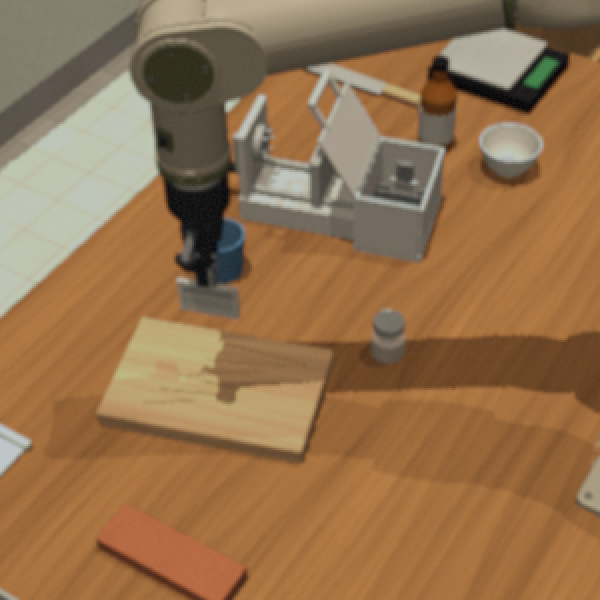

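The insert hangs upright over the board with its face parallel to the long sides. The flap is open and the bystanders have not moved.

```bash
python3 -c "
from workcell import manip
print(manip.hand_in())"
```

```text
the job is handed in; nothing more can be done
None
```

I handed the job in: the wide insert is held upright and still about 13 cm above the middle of the board, parallel to its long sides. The flap stands open, and the narrow insert is still in its slot; the hand-in call returned no verdict.

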